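# Make up a staining kit and a sampling kit

## Robot

A 6-joint arm with a two-finger parallel gripper is mounted at the origin on a cart in front of the work surface, level with it; the furniture and walls round the work are solid. World frame = base frame: x ahead of the robot, y to its left, z up, the work surface at z = 0. Lengths are in m, angles in rad, forces in N, time in s.
With the tool pointing down it reaches from about 0.35 to 0.85 m from the base axis. Payload 8.1 kg.
Tool frame: the origin (TCP) lies at the very end of the fingers, on their centre line; the grasp point (between the pads) lies 19 mm behind it; x points along the fingers, y is the direction in which the jaws open and shut, and the axes are right-handed (so a half turn about x gives the same grasp; the last joint's range is limited). The gripper opens to 93 mm and grips with 3 to 60 N. Pads are 15 mm wide; open, the fingers measure 128 mm over their backs; the gripper's body (75 mm by 188 mm) begins 65 mm behind the grasp point.
Start: joints at [-1.414, 0.13, 1.488, -0, 1.523, -0.085], TCP at [0.144, -0.583, 0.219] pointing down, gripper open.
Joint ranges: [-2.96, 2.96], [-0.89, 2.26], [0.02, 2.5], [-1.34, 4.48], [0, 2.73], [-2.66, 2.66]. Speed limits (rad/s): [2.39, 2.39, 2.79, 3.14, 3.14, 3.14].

## Interface

Orientations are given as a rotation vector (axis times angle).
In Python, from plant import * gives the robot as it stands. The module is installed in compiled form; this text tells all that it offers.
- The arm moves only by the tool apply_moves, never from a script. Its argument "series" is a list of rows, each an object with "jaw": the gripper's target within -1 to 1 (shut at 1, half-way at 0, fully open at -1); "linear": the shift along the tool's x, y, z normalised to -1 to 1, where 1 is 0.6 m, a list of three; "roll": the turn about the tool's x normalised to -1 to 1, where 1 is 30 degrees. A call has 1 to 20 rows; each row is the pose to reach, as a shift and turn from the pose measured when the call began, along the tool's axes at that moment; what a row does not reach only later rows make up. A row lasts 1/8 s, in which the tool goes at most 62.5 mm and 10.7 degrees, less where a joint would pass 70% of its speed; a pose out of reach is approached as far as the arm can. A call with a number of a shift or a turn outside -1 to 1 is refused whole. A call with a gripper value outside its range is refused whole. The fingers move at their own pace and stop on an object; "force" is the grip in N (left out, the last holds). Time passes only in rows, so rows that repeat a pose let the fingers close. It gives the time, the measured TCP pose, the force and the opening at its end, in the units of the state.
- read_state(): the state, without advancing time (a new reading comes with each control period).
- read_camera(name): name is "scene" or "top" or "wrist"; returns a dict with "pixels" (420x560x3 uint8, blue, green, red), "intrinsics" (3x3 intrinsics, pixels), "rvec" (rotation vector, rad) and "tvec" (3), from world to camera coordinates, as OpenCV has them; the wrist camera has in their place "tool_from_camera" (4x4, takes a point from camera to tool coordinates, whose origin is the TCP and whose axes are the tool frame's). Camera axes: x right, y down, z forward; pixel columns grow to the right and rows downward; lengths in m; the calibration is good to about 2 mm. A picture is of the moment at which its call begins: read the wrist's pose just before it. There is no depth.
- close_job(): hands the job in, once; it reports no verdict.
The state is a dict: "t": time; "q": joint angles; "dq": joint speeds; "joint_torque": joint torques, N m; "tool_pos": TCP position; "orientation": TCP orientation; "force": force on the tool from outside, world axes, zero at the start; "wrist_torque": the same for the moment, N m; "opening": finger opening in m.
Only numpy, scipy, OpenCV 4.12 (cv2) and the standard library are available. Lean on these libraries where they do the work, as an engineer would, in place of code of your own. Each camera call takes 0.05 s, during which the arm holds its last target. There are 200 camera calls.

## Task

Make up two kits from the stock on the worktop. The staining kit goes in the tray with three bays: the small carton in the middle bay, squared up with the tray, with the slim dark black-capped bottle and the white dropper bottle in the two end bays, either way round; the sampling kit goes in the tray with two bays: the dark jar with the white lid and the squat white bottle, one in each bay, either way round. Set everything down upright on the floor of its bay without dropping it, and leave the drab jar and the tall brown bottle where they stand.

Things in the scene. Friction and masses are not known exactly. Their poses are not given: they have to be found in the camera images.
- long_tray: Grey plastic tray, fixed to the worktop, with three square bays in a row along its y axis; origin at the middle of its underside, on the worktop, z up. Outside 222 mm along its y and 76 mm along its x. Each bay is 70 x 70 mm inside; bay floor 3 mm above the worktop, walls 3 mm thick and their tops 10 mm above the worktop. Bay centres at x = 0, y = -73, 0 and +73 mm in its frame.
- short_tray: Grey plastic tray, fixed to the worktop, with two square bays in a row along its y axis; origin at the middle of its underside, on the worktop, z up. Outside 149 mm along its y and 76 mm along its x. Each bay is 70 x 70 mm inside; bay floor 3 mm above the worktop, walls 3 mm thick and their tops 10 mm above the worktop. Bay centres at x = 0, y = -36.5 and +36.5 mm in its frame.
- carton_mid (a point): Small pale cardboard carton, the only box among the stock: 41 mm along its x, 56 mm along its y, 50 mm high, solid, standing on its base, about 50 g. Grip it in its upper half across the 41 mm, so that the fingertips stay above the tray's walls. The point is its centre, half-way up; z runs up its axis.
- slim_bottle_mid (a point): Slim small dark bottle with a narrow black cap, the thinnest of the stock: round, body 34 mm across straight up to its shoulder at about 50 mm, cap 20 mm across, 82 mm high in all, about 50 g. The point is its centre, half-way up; z runs up its axis.
- dropper_bottle_mid (a point): White dropper bottle with a long thin white cap: round, body 41 mm across straight up to its shoulder at about 50 mm, cap 22 mm across, 90 mm high in all, about 30 g. The point is its centre, half-way up; z runs up its axis.
- squat_bottle_mid (a point): Squat whitish bottle with a wide white cap: round, body 44 mm across straight up to its shoulder at about 50 mm, cap 34 mm across, 75 mm high in all, about 50 g. The point is its centre, half-way up; z runs up its axis.
- wide_jar_mid (a point): Wide dark jar with a wide white screw lid: round, 52 mm across, body straight up to 45 mm, 75 mm high in all, about 120 g. The point is its centre, half-way up; z runs up its axis.
- drab_jar_mid (a point): Wide low jar, body and lid of one drab tone: round, 54 mm across, 66 mm high. It belongs to neither kit and must stay where it is. The point is its centre, half-way up; z runs up its axis.
- brown_bottle_mid (a point): Dark brown bottle with a white cap, the tallest of the stock: round, 43 mm across, 98 mm high. It belongs to neither kit and must stay where it is. The point is its centre, half-way up; z runs up its axis.

How it is judged:
At the end, for the whole second after the job is handed in: Carton in the long tray's middle bay, square within 15 degrees; slim and dropper bottles in its end bays; wide jar and squat bottle in the short tray, one per bay. Each within 20 mm of its bay centre in x and y, standing on the bay floor (4 mm), tilted under 5 degrees, at rest (x of carton_mid in the frame of long_tray between -0.02 and 0.02 m and z of carton_mid in the frame of long_tray between 0.024 and 0.032 m and angle between each of carton_mid, slim_bottle_mid, dropper_bottle_mid, wide_jar_mid, squat_bottle_mid's own z axis and vertical below 0.09 rad and linear speed of each of carton, slim_bottle, dropper_bottle, wide_jar, squat_bottle below 0.02 m/s and y of carton_mid in the frame of long_tray between -0.02 and 0.02 m and x of slim_bottle_mid in the frame of long_tray between -0.02 and 0.02 m and z of slim_bottle_mid in the frame of long_tray between 0.04 and 0.048 m and (y of slim_bottle_mid in the frame of long_tray between -0.093 and -0.053 m or y of slim_bottle_mid in the frame of long_tray between 0.053 and 0.093 m) and x of dropper_bottle_mid in the frame of long_tray between -0.02 and 0.02 m and z of dropper_bottle_mid in the frame of long_tray between 0.044 and 0.052 m and (y of dropper_bottle_mid in the frame of long_tray between -0.093 and -0.053 m or y of dropper_bottle_mid in the frame of long_tray between 0.053 and 0.093 m) and x of wide_jar_mid in the frame of short_tray between -0.02 and 0.02 m and z of wide_jar_mid in the frame of short_tray between 0.0365 and 0.0445 m and (y of wide_jar_mid in the frame of short_tray between -0.0565 and -0.0165 m or y of wide_jar_mid in the frame of short_tray between 0.0165 and 0.0565 m) and x of squat_bottle_mid in the frame of short_tray between -0.02 and 0.02 m and z of squat_bottle_mid in the frame of short_tray between 0.0365 and 0.0445 m and (y of squat_bottle_mid in the frame of short_tray between -0.0565 and -0.0165 m or y of squat_bottle_mid in the frame of short_tray between 0.0165 and 0.0565 m) and horizontal distance between slim_bottle_mid and dropper_bottle_mid above 0.09 m and (angle between the x axis of carton_mid and the x axis of long_tray, either way round below 0.26 rad or angle between the x axis of carton_mid and the x axis of long_tray, either way round above 1.31 rad) and horizontal distance between wide_jar_mid and squat_bottle_mid above 0.05 m); the robot touches nothing.
It fails at once if the drab jar or the brown bottle, which belong to neither kit, was moved by more than 20 mm or tipped (distance of any of drab_jar_mid, brown_bottle_mid from where it was at the start of the episode above 0.02 m or angle between any of drab_jar_mid, brown_bottle_mid's own z axis and vertical above 0.3 rad).
It fails at once if a kit thing was dropped from more than about 20 mm (moved faster than 0.65 m/s while no finger touched it) ((linear speed of carton above 0.65 m/s and contact force between the fingers and carton below 0.01 N) or (linear speed of slim_bottle above 0.65 m/s and contact force between the fingers and slim_bottle below 0.01 N) or (linear speed of dropper_bottle above 0.65 m/s and contact force between the fingers and dropper_bottle below 0.01 N) or (linear speed of wide_jar above 0.65 m/s and contact force between the fingers and wide_jar below 0.01 N) or (linear speed of squat_bottle above 0.65 m/s and contact force between the fingers and squat_bottle below 0.01 N)).
It also fails if it takes over 118 s, if anything falls off the work surface, if the arm or the gripper's body presses on something with over 40 N, if the wrist force passes 120 N, or if a joint passes its speed limit or range.

## Working session

There is one attempt and no reset: what is moved stays moved. The work goes in short steps, Python scripts to look and compute and a tool call to move; the robot and the scene stay as the last step left them, time stands still between calls to the robot, and variables do not carry over. Pictures are saved under pics/ and viewed, about 12 in all and at most 16, crops included, and the job is handed in when it is done.

Besides the shell and the picture viewer there is one more tool, called after "Call:" as a command line: name --argument value ..., lists and objects as JSON in quotes. apply_moves: Moves the arm, as the interface text tells. Its arguments: {"type":"object","properties":{"series":{"type":"array"},"force":{"type":"number"}},"required":["series"]}

```bash
mkdir -p pics
python3 - <<'E'
from plant import *
import cv2,numpy as np
s=read_state();print({k:np.round(v,3) for k,v in s.items()})
for n in ("scene","top"):
    c=read_camera(n);cv2.imwrite(f"pics/{n}0.png",c["pixels"])
    R=cv2.Rodrigues(np.array(c["rvec"],float))[0];print(n,np.round(c["intrinsics"],1).tolist(),"cam pos",np.round(-R.T@np.ravel(c["tvec"]),3),np.round(R,2).tolist())
c=read_camera("wrist");print(np.round(c["tool_from_camera"],3).tolist())
E
```

```text
{'t': np.float64(0.0), 'q': array([-1.414,  0.131,  1.489, -0.   ,  1.523, -0.085]), 'dq': array([-0.   ,  0.   ,  0.001, -0.001, -0.   , -0.002]), 'joint_torque': array([ 1.0000e-03, -5.5983e+01, -4.9177e+01,  7.7000e-02,  3.6000e-02,
       -0.0000e+00]), 'tool_pos': array([ 0.144, -0.582,  0.218]), 'orientation': array([ 2.094,  0.256, -2.094]), 'force': array([-0.598, -0.284,  0.717]), 'wrist_torque': array([-0.02 , -0.022, -0.092]), 'opening': np.float64(0.093)}
scene [[506.9, 0.0, 283.7], [0.0, 506.9, 205.6], [0.0, 0.0, 1.0]] cam pos [-0.09   0.791  0.707] [[-0.8, -0.6, 0.01], [-0.33, 0.42, -0.84], [0.5, -0.68, -0.54]]
top [[451.4, 0.0, 285.1], [0.0, 451.4, 211.0], [0.0, 0.0, 1.0]] cam pos [ 0.433 -0.057  1.182] [[0.0, -1.0, -0.03], [-1.0, 0.0, -0.1], [0.1, 0.03, -0.99]]
[[0.001, -0.276, 0.961, -0.165], [1.0, 0.0, -0.001, 0.001], [-0.0, 0.961, 0.276, -0.078], [0.0, 0.0, 0.0, 1.0]]
```

View pics/top0.png

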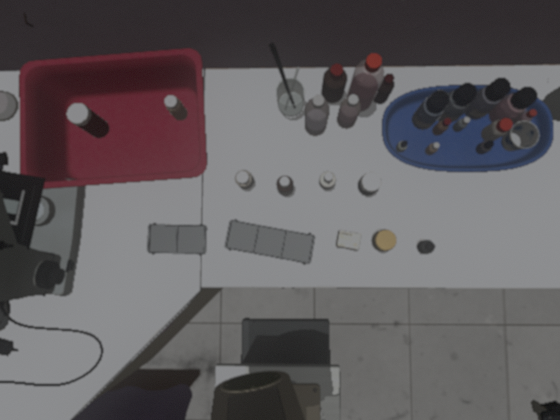

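View pics/scene0.png

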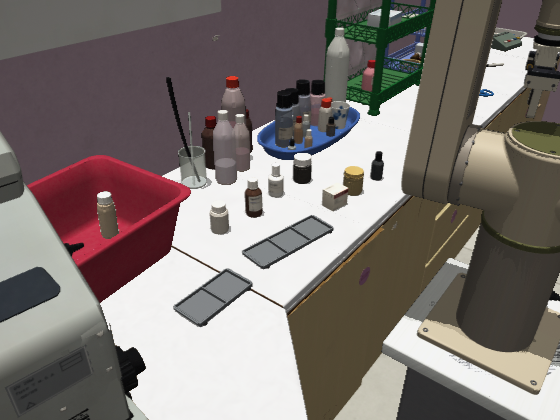

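Top view: the stock stands in two rows (back: squat 244,178; brown 285,184; dropper 328,180; wide jar 370,183; front: carton 348,240; drab 385,240; slim 426,246). The short tray is near (178,239) and the long tray near (270,242). The scene view agrees. Next I measure an enlarged crop.

```bash
cat > h.py <<'E'
from plant import *
import cv2,numpy as np
from scipy.spatial.transform import Rotation as Ro
def ray(c,px,h):
    "world point at height h under pixel(s) of a fixed camera"
    R=cv2.Rodrigues(np.array(c["rvec"],float))[0];o=-R.T@np.ravel(c["tvec"])
    p=np.atleast_2d(np.array(px,float));d=np.c_[p,np.ones(len(p))]@np.linalg.inv(c["intrinsics"]).T@R
    return o+d*((h-o[2])/d[:,2])[:,None]
def wcam(s,c):
    "world pose of wrist camera: R (cam->world), origin"
    Rt=Ro.from_rotvec(s["orientation"]).as_matrix();T=np.array(c["tool_from_camera"])
    return Rt@T[:3,:3],Rt@T[:3,3]+np.array(s["tool_pos"])
def wray(s,c,px,h):
    R,o=wcam(s,c);p=np.atleast_2d(np.array(px,float))
    d=np.c_[p,np.ones(len(p))]@np.linalg.inv(c["intrinsics"]).T@R.T
    return o+d*((h-o[2])/d[:,2])[:,None]
E
python3 - <<'E'
from h import *
s=read_state();print(np.round(Ro.from_rotvec(s["orientation"]).as_matrix(),3).tolist())
c=read_camera("top");im=c["pixels"]
g=cv2.cvtColor(im,cv2.COLOR_BGR2GRAY)
# trays: mid-grey darker than table
m=cv2.inRange(g,40,115)
m[:200]=0;m[275:]=0;m[:,:140]=0;m[:,320:]=0
for k in cv2.findContours(m,cv2.RETR_EXTERNAL,cv2.CHAIN_APPROX_NONE)[0]:
    if cv2.contourArea(k)<400: continue
    W=ray(c,k[:,0],0.008)[:,:2].astype(np.float32)
    r=cv2.minAreaRect(W*1000);print("tray",np.round(r[0]),np.round(r[1]),round(r[2],1),cv2.boundingRect(k))
for n,px,h in [("squat",(244,178),.075),("brown",(285,184),.098),("dropper",(328,180),.09),("jar",(370,183),.075),("carton",(348,240),.05),("drab",(385,240),.066),("slim",(426,246),.082)]:
    print(n,np.round(ray(c,px,h)[0],3))
v=cv2.resize(im[155:275,145:455],None,fx=2.58,fy=2.58,interpolation=cv2.INTER_CUBIC)
v=cv2.convertScaleAbs(v,alpha=1.6);cv2.imwrite("pics/topc.png",v)
E
```

```text
[[-0.0, 0.239, -0.971], [0.001, -0.971, -0.239], [-1.0, -0.001, -0.0]]
tray [466.  18.] [229.  83.] 79.4 (225, 219, 90, 46)
tray [493. 261.] [157. 131.] 88.3 (147, 207, 61, 51)
squat [0.622 0.078 0.075]
brown [ 0.603 -0.025  0.098]
dropper [ 0.614 -0.129  0.09 ]
jar [ 0.608 -0.234  0.075]
carton [ 0.469 -0.181  0.05 ]
drab [ 0.468 -0.269  0.066]
slim [ 0.453 -0.364  0.082]
```

View pics/topc.png

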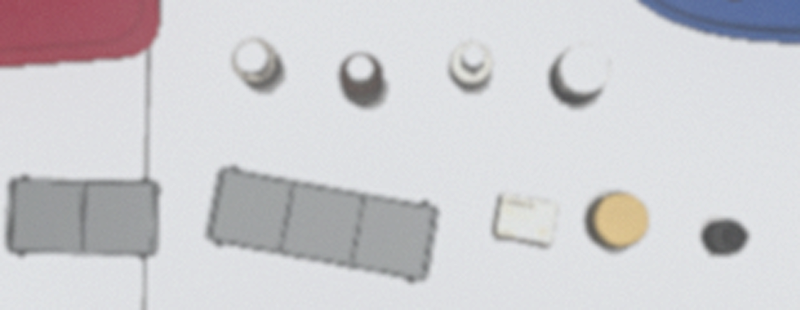

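Call:
apply_moves --series '[{"jaw": -1,"linear": [-0.217,-0.607,-0.692],"roll": -1},{"jaw": -1,"linear": [-0.217,-0.607,-0.692],"roll": -1},{"jaw": -1,"linear": [-0.217,-0.607,-0.692],"roll": -1},{"jaw": -1,"linear": [-0.217,-0.607,-0.692],"roll": -1},{"jaw": -1,"linear": [-0.217,-0.607,-0.692],"roll": -1},{"jaw": -1,"linear": [-0.217,-0.607,-0.692],"roll": -1},{"jaw": -1,"linear": [-0.217,-0.607,-0.692],"roll": -1},{"jaw": -1,"linear": [-0.217,-0.607,-0.692],"roll": -1},{"jaw": -1,"linear": [-0.217,-0.607,-0.692],"roll": -1},{"jaw": -1,"linear": [-0.217,-0.607,-0.692],"roll": -1},{"jaw": -1,"linear": [-0.217,-0.607,-0.692],"roll": -1},{"jaw": -1,"linear": [-0.217,-0.607,-0.692],"roll": -1}]'

```text
t: 1.7
tool_pos: [0.4588, -0.1304, 0.348]
orientation: [1.774, 0.714, -1.775]
force: [-0.2, -0.1, -0.9]
opening: 0.0932
```

Call:
apply_moves --series '[{"jaw": -1,"linear": [0,0,0],"roll": -1},{"jaw": -1,"linear": [0,0,0],"roll": -1},{"jaw": -1,"linear": [0,0,0],"roll": -1},{"jaw": -1,"linear": [0,0,0],"roll": -1},{"jaw": -1,"linear": [0,0,0],"roll": -1}]'

```text
t: 2.33
tool_pos: [0.4585, -0.1311, 0.3479]
orientation: [1.418, 1.061, -1.419]
force: [-0.9, -0.4, -0.9]
opening: 0.0929
```

Run:
```python
from h import *
s=read_state();print(s["t"],np.round(s["tool_pos"],3),np.round(Ro.from_rotvec(s["orientation"]).as_matrix(),3).tolist(),np.round(s["q"],2))
c=read_camera("wrist");cv2.imwrite("pics/w1.png",cv2.convertScaleAbs(c["pixels"],alpha=1.3));np.savez("w1.npz",pos=s["tool_pos"],ori=s["orientation"],T=c["tool_from_camera"],K=c["intrinsics"])
```

```text
2.325 [ 0.458 -0.131  0.348] [[-0.001, 0.959, -0.284], [0.001, -0.284, -0.959], [-1.0, -0.002, -0.001]] [-0.39 -0.22  1.59  0.    1.77 -0.1 ]
```

View pics/w1.png

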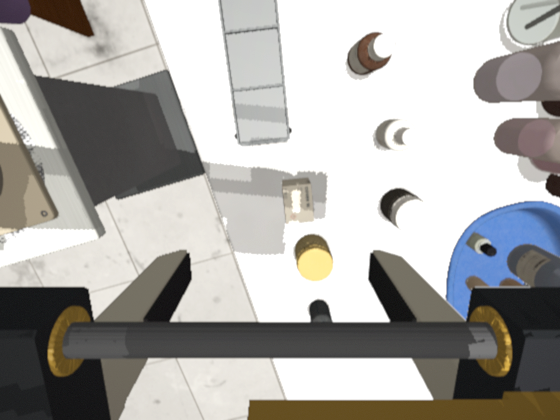

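Wrist view: long tray end corners near (236,140)/(290,134), carton at (297,200), dropper cap (406,134), jar lid (407,210), drab jar (316,260). I cross-check these against the top view and crop in on the carton.

Run:
```python
from h import *
d=np.load("w1.npz");s=dict(tool_pos=d["pos"],orientation=d["ori"]);c=dict(tool_from_camera=d["T"],intrinsics=d["K"])
for n,px,h in [("dropper",(406,134),.09),("jar",(407,210),.075),("brown",(381,47),.098),("drab",(316,262),.066),("trayL",(237,140),.01),("trayR",(289,134),.01),("div",(227,31),.01),("div2",(278,28),.01)]: print(n,np.round(wray(s,c,px,h)[0],3))
t=read_camera("top")
for n,px,h in [("squat",(243.4,177.1),.075),("dropper",(328.7,176.3),.09),("jar",(370.6,182.5),.075),("carton",(348,239.5),.05),("slim",(426,245.3),.082)]+[("short",(145+a/2.58,155+b/2.58),.01) for a,b in [(10,178),(158,182),(156,256),(9,253)]]+[("long",(145+a/2.58,155+b/2.58),.01) for a,b in [(222,168),(437,206),(424,281),(209,241)]]: print(n,np.round(ray(t,px,h)[0],3))
im=cv2.imread("pics/w1.png");cv2.imwrite("pics/w1c.png",cv2.resize(im[120:260,200:340],None,fx=4,fy=4,interpolation=cv2.INTER_CUBIC))
```

```text
dropper [ 0.62  -0.124  0.09 ]
jar [ 0.607 -0.223  0.075]
brown [ 0.608 -0.022  0.098]
drab [ 0.473 -0.265  0.066]
trayL [ 0.412 -0.076  0.01 ]
trayR [ 0.486 -0.089  0.01 ]
div [0.444 0.062 0.01 ]
div2 [0.51  0.046 0.01 ]
squat [0.624 0.08  0.075]
dropper [ 0.623 -0.131  0.09 ]
jar [ 0.609 -0.235  0.075]
carton [ 0.47  -0.181  0.05 ]
slim [ 0.455 -0.364  0.082]
short [0.512 0.336 0.01 ]
short [0.508 0.184 0.01 ]
short [0.433 0.185 0.01 ]
short [0.436 0.334 0.01 ]
long [0.522 0.119 0.01 ]
long [ 0.483 -0.098  0.01 ]
long [ 0.408 -0.085  0.01 ]
long [0.448 0.131 0.01 ]
```

View pics/w1c.png

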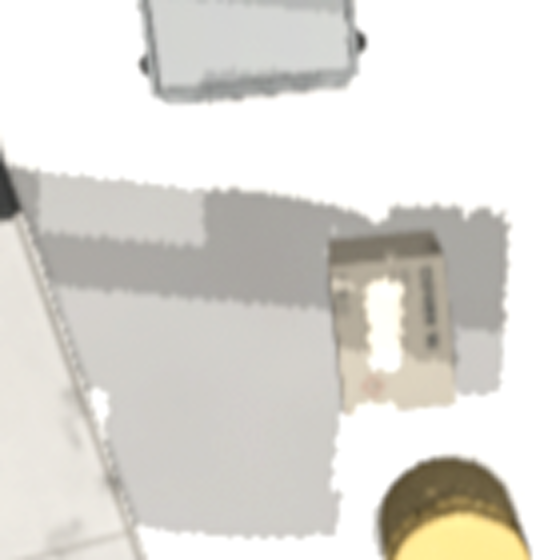

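Run:
```python
from h import *
d=np.load("w1.npz");s=dict(tool_pos=d["pos"],orientation=d["ori"]);c=dict(tool_from_camera=d["T"],intrinsics=d["K"])
W=wray(s,c,[(282.5,186.25),(310,184.5),(314.25,220.75),(285.75,222.5)],.05)[:,:2]
print("carton",W.round(3).tolist(),W.mean(0).round(3));r=cv2.minAreaRect((W*1000).astype(np.float32));print(r)
k=read_camera("scene")
for n,px,h in [("short",(223,269),.01),("short",(252,287),.01),("short",(204,323),.01),("short",(175,296),.01),("long",(320,217),.01),("long",(333,227),.01),("long",(262,267),.01),("long",(243,251),.01),("dropper",(276,167),.09),("squat",(219,206),.075),("slim",(377,154),.082),("brown",(253,181),.098),("drab",(353,170),.066)]: print(n,np.round(ray(k,px,h)[0],3))
im=cv2.imread("pics/scene0.png");cv2.imwrite("pics/s0c.png",cv2.resize(im[130:330,160:400],None,fx=3,fy=3,interpolation=cv2.INTER_CUBIC))
```

```text
carton [[0.458, -0.151], [0.494, -0.159], [0.487, -0.211], [0.448, -0.202]] [ 0.472 -0.181]
((472.27154541015625, -180.75819396972656), (53.19026565551758, 40.110687255859375), 78.65951538085938)
short [0.51  0.195 0.01 ]
short [0.425 0.201 0.01 ]
short [0.431 0.332 0.01 ]
short [0.528 0.315 0.01 ]
long [ 0.458 -0.099  0.01 ]
long [ 0.409 -0.082  0.01 ]
long [0.449 0.139 0.01 ]
long [0.517 0.122 0.01 ]
dropper [ 0.612 -0.119  0.09 ]
squat [0.615 0.091 0.075]
slim [ 0.45  -0.363  0.082]
brown [ 0.602 -0.016  0.098]
drab [ 0.469 -0.268  0.066]
```

View pics/s0c.png

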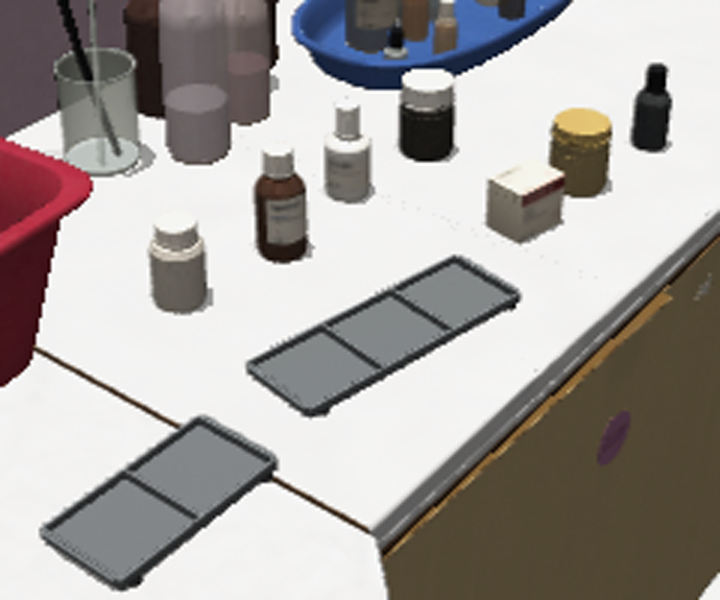

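Run:
```python
from h import *
k=read_camera("scene")
f=lambda L,h:ray(k,[(160+a/3,130+b/3) for a,b in L],h)[:,:2].round(3)
for n,p,h in [("squat",(177,222),.075),("dropper",(347,104),.09),("jar",(428,81),.075),("slim",(657,68),.082),("carton",(525,187),.05)]: print(n,f([p],h))
for L in ([(203,417),(277,460),(122,587),(41,531)],[(457,257),(520,296),(315,412),(248,367)]):
    W=f(L,.01);print(W.tolist(),W.mean(0),cv2.minAreaRect((W*1000).astype(np.float32)))
```

```text
squat [[0.621 0.084]]
dropper [[ 0.62  -0.128]]
jar [[ 0.607 -0.232]]
slim [[ 0.45  -0.373]]
carton [[ 0.459 -0.164]]
[[0.502, 0.189], [0.431, 0.192], [0.431, 0.341], [0.507, 0.338]] [0.46775 0.265  ] ((466.5, 265.0), (149.5332794189453, 76.057861328125), 88.07804107666016)
[[0.476, -0.092], [0.405, -0.077], [0.443, 0.136], [0.515, 0.126]] [0.45975 0.02325] ((459.7497253417969, 23.39569854736328), (221.4610595703125, 72.63579559326172), 79.85713958740234)
```

Call:
apply_moves --series '[{"jaw": -1,"linear": [0.33,0.042,0.073],"roll": -0.2},{"jaw": -1,"linear": [0.33,0.042,0.073],"roll": -0.2},{"jaw": -1,"linear": [0.33,0.042,0.073],"roll": -0.2},{"jaw": -1,"linear": [0.33,0.042,0.073],"roll": -0.2},{"jaw": -1,"linear": [0.33,0.042,0.073],"roll": -0.2},{"jaw": -1,"linear": [0.33,0.042,0.073],"roll": -0.2}]'

```text
t: 3.28
tool_pos: [0.4722, -0.1799, 0.1532]
orientation: [1.342, 1.116, -1.339]
force: [0.1, -0.1, 0.4]
opening: 0.0932
```

```bash
cat >> h.py <<'E'
def go(*targets):
    "normalised shift for each target, from the pose now"
    s=read_state();R=Ro.from_rotvec(s["orientation"]).as_matrix()
    print("t",round(float(s["t"]),2),"tcp",np.round(s["tool_pos"],4),"yaw",round(np.degrees(np.arctan2(R[1,1],R[0,1])),2),"open",s["opening"])
    for t in targets: print(t,np.round(R.T@(np.array(t)-s["tool_pos"])/.6,3))
E
python3 - <<'E'
from h import *
s=read_state();go((.470,-.180,.022),(.463,.021,.15))
c=read_camera("wrist");cv2.imwrite("pics/w2.png",c["pixels"]);np.savez("w2.npz",pos=s["tool_pos"],ori=s["orientation"],T=c["tool_from_camera"],K=c["intrinsics"])
E
```

```text
t 3.27 tcp [ 0.4722 -0.1799  0.1532] yaw -10.32 open 0.0932050355244145
(0.47, -0.18, 0.022) [ 0.219 -0.004  0.001]
(0.463, 0.021, 0.15) [ 0.005 -0.075 -0.327]
```

View pics/w2.png

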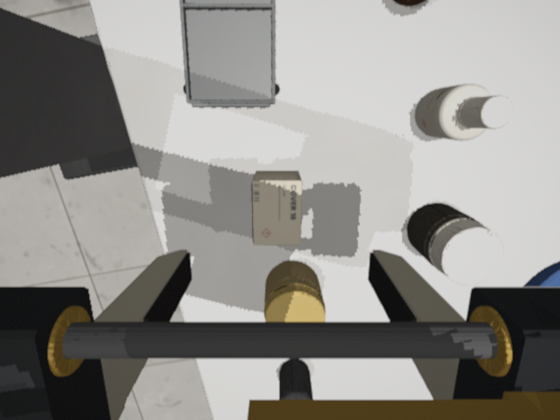

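The close view shows the carton square to the jaws (top corners 253,182 / 300,181 / 301,243 / 255,245). The tray end is also square (186,104 / 274,103).

Run:
```python
from h import *
d=np.load("w2.npz");s=dict(tool_pos=d["pos"],orientation=d["ori"]);c=dict(tool_from_camera=d["T"],intrinsics=d["K"])
W=wray(s,c,[(253,182),(300,181),(301,243),(255,245)],.05)[:,:2];print(W.mean(0),cv2.minAreaRect((W*1000).astype(np.float32)))
print(wray(s,c,[(186,104),(274,103),(183,6),(274,7)],.01).round(3).tolist(),wray(s,c,[(495,110)],.09),wray(s,c,[(470,251)],.075))
p=np.linalg.inv(d["T"])@[0,0,0,1];print(p, (d["K"]@p[:3])/p[2]); print(d["K"])
```

```text
[ 0.47185896 -0.1812444 ] ((471.8239440917969, -181.47402954101562), (53.190975189208984, 38.26545333862305), 80.89230346679688)
[[0.411, -0.083, 0.01], [0.485, -0.096, 0.01], [0.427, -0.011, 0.01], [0.498, -0.024, 0.01]] [[ 0.62270383 -0.12720115  0.09      ]] [[ 0.61194606 -0.2295544   0.075     ]]
[-0.00145132  0.02838564  0.18031449  1.        ] [276.73160311 266.42443185   1.        ]
[[345.44831912   0.         279.51206191]
 [  0.         345.44831912 212.04294387]
 [  0.           0.           1.        ]]
```

Call:
apply_moves --series '[{"jaw": -1,"linear": [0.1,0,0.002],"roll": 0},{"jaw": -1,"linear": [0.18,0,0.002],"roll": 0},{"jaw": -1,"linear": [0.219,0,0.002],"roll": 0},{"jaw": -1,"linear": [0.219,0,0.002],"roll": 0},{"jaw": -1,"linear": [0.219,0,0.002],"roll": 0},{"jaw": 1,"linear": [0.219,0,0.002],"roll": 0},{"jaw": 1,"linear": [0.219,0,0.002],"roll": 0},{"jaw": 1,"linear": [0.219,0,0.002],"roll": 0},{"jaw": 1,"linear": [0.219,0,0.002],"roll": 0},{"jaw": 1,"linear": [0.219,0,0.002],"roll": 0},{"jaw": 1,"linear": [0.219,0,0.002],"roll": 0},{"jaw": 1,"linear": [0.219,0,0.002],"roll": 0},{"jaw": 1,"linear": [0.219,0,0.002],"roll": 0}]' --force 15

```text
t: 4.95
tool_pos: [0.4724, -0.1812, 0.0217]
orientation: [1.341, 1.116, -1.338]
force: [-0.3, 1.0, 1.2]
opening: 0.0413
```

Run:
```python
from h import *
go((.472,-.180,.10),(.466,.020,.10),(.466,.020,.026))
```

```text
t 4.95 tcp [ 0.4724 -0.1812  0.0217] yaw -10.31 open 0.04132984032422214
(0.472, -0.18, 0.1) [-0.13  -0.001 -0.002]
(0.466, 0.02, 0.1) [-0.131 -0.07  -0.328]
(0.466, 0.02, 0.026) [-0.007 -0.07  -0.328]
```

Call:
apply_moves --series '[{"jaw": 1,"linear": [-0.08,0,0],"roll": 0},{"jaw": 1,"linear": [-0.13,0,0],"roll": 0},{"jaw": 1,"linear": [-0.13,-0.02,-0.09],"roll": 0},{"jaw": 1,"linear": [-0.13,-0.04,-0.18],"roll": 0},{"jaw": 1,"linear": [-0.13,-0.06,-0.27],"roll": 0},{"jaw": 1,"linear": [-0.13,-0.07,-0.328],"roll": 0},{"jaw": 1,"linear": [-0.13,-0.07,-0.328],"roll": 0},{"jaw": 1,"linear": [-0.06,-0.07,-0.328],"roll": 0},{"jaw": 1,"linear": [-0.025,-0.07,-0.328],"roll": 0},{"jaw": 1,"linear": [-0.01,-0.07,-0.328],"roll": 0},{"jaw": 1,"linear": [-0.006,-0.07,-0.328],"roll": 0},{"jaw": 1,"linear": [-0.006,-0.07,-0.328],"roll": 0},{"jaw": 1,"linear": [-0.006,-0.07,-0.328],"roll": 0}]'

```text
t: 6.58
tool_pos: [0.4671, 0.0198, 0.0261]
orientation: [1.342, 1.115, -1.337]
force: [-0.6, -0.1, -0.8]
opening: 0.0413
```

Run:
```python
from h import *
go((.466,.020,.0245))
```

```text
t 6.58 tcp [0.4671 0.0198 0.0261] yaw -10.32 open 0.04132973432553428
(0.466, 0.02, 0.0245) [ 0.003 -0.002 -0.   ]
```

Call:
apply_moves --series '[{"jaw": 1,"linear": [0.002,0,0],"roll": 0},{"jaw": 1,"linear": [0.002,0,0],"roll": 0},{"jaw": -0.4,"linear": [0.002,0,0],"roll": 0},{"jaw": -0.4,"linear": [0.002,0,0],"roll": 0},{"jaw": -0.4,"linear": [0.002,0,0],"roll": 0},{"jaw": -0.4,"linear": [0.002,0,0],"roll": 0},{"jaw": -0.4,"linear": [-0.04,0,0],"roll": 0},{"jaw": -0.6,"linear": [-0.12,0,0],"roll": 0},{"jaw": -1,"linear": [-0.22,0,0],"roll": 0},{"jaw": -1,"linear": [-0.22,0,0],"roll": 0},{"jaw": -1,"linear": [-0.22,0,0],"roll": 0}]'

```text
t: 7.95
tool_pos: [0.4666, 0.0199, 0.158]
orientation: [1.343, 1.114, -1.337]
force: [-0.4, 0.7, 0.5]
opening: 0.0926
```

Run:
```python
from h import *
go((.453,-.366,.157),(.453,-.366,.022))
c=read_camera("wrist");s=read_state();cv2.imwrite("pics/w3.png",c["pixels"]);np.savez("w3.npz",pos=s["tool_pos"],ori=s["orientation"],T=c["tool_from_camera"],K=c["intrinsics"])
```

```text
t 7.95 tcp [0.4666 0.0199 0.158 ] yaw -10.32 open 0.0926392333143475
(0.453, -0.366, 0.157) [0.002 0.093 0.637]
(0.453, -0.366, 0.022) [0.227 0.092 0.637]
```

View pics/w3.png

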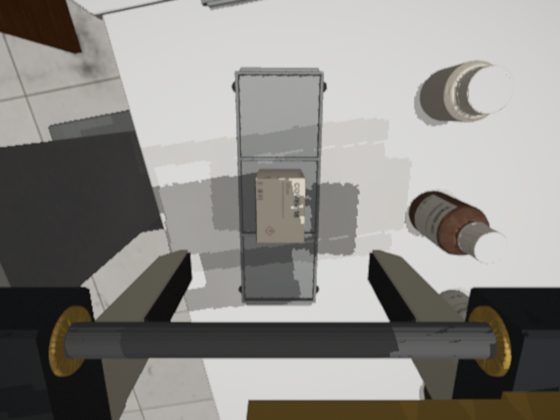

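The carton sits square in the middle bay (tray corners 238,72 / 322,71 / 318,300 / 241,300; squat cap 490,90).

Call:
apply_moves --series '[{"jaw": -1,"linear": [0,0.013,0.09],"roll": 0},{"jaw": -1,"linear": [0,0.027,0.19],"roll": 0},{"jaw": -1,"linear": [0,0.042,0.29],"roll": 0},{"jaw": -1,"linear": [0,0.057,0.39],"roll": 0},{"jaw": -1,"linear": [0,0.071,0.49],"roll": 0},{"jaw": -1,"linear": [0,0.085,0.59],"roll": 0},{"jaw": -1,"linear": [0,0.092,0.637],"roll": 0},{"jaw": -1,"linear": [0,0.092,0.637],"roll": 0},{"jaw": -1,"linear": [0,0.092,0.637],"roll": 0}]'

```text
t: 9.12
tool_pos: [0.4509, -0.3647, 0.1554]
orientation: [1.342, 1.119, -1.339]
force: [0.6, -0.5, 0.9]
opening: 0.0926
```

Run:
```python
from h import *
d=np.load("w3.npz");s=dict(tool_pos=d["pos"],orientation=d["ori"]);c=dict(tool_from_camera=d["T"],intrinsics=d["K"])
W=wray(s,c,[(238,72),(322,71),(318,300),(241,300)],.01)[:,:2];print(W.mean(0),cv2.minAreaRect((W*1000).astype(np.float32)))
print("squat",wray(s,c,[(490,90)],.075).round(3),"brown",wray(s,c,[(488,245)],.098).round(3))
go((.453,-.366,.022))
c=read_camera("wrist");s=read_state();cv2.imwrite("pics/w4.png",c["pixels"]);np.savez("w4.npz",pos=s["tool_pos"],ori=s["orientation"],T=c["tool_from_camera"],K=c["intrinsics"])
```

```text
[0.46828695 0.02198146] ((468.3238220214844, 22.213104248046875), (216.54763793945312, 78.16547393798828), 79.58938598632812)
squat [[0.624 0.085 0.075]] brown [[ 0.608 -0.018  0.098]]
t 9.12 tcp [ 0.4509 -0.3647  0.1554] yaw -10.32 open 0.09264765222825368
(0.453, -0.366, 0.022) [0.222 0.004 0.002]
```

View pics/w4.png

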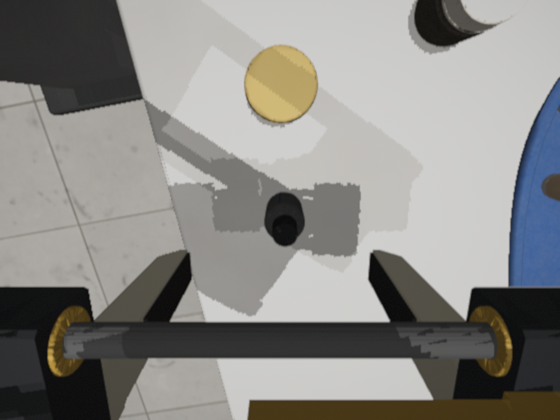

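Slim cap top at (285,230) works out about 5 mm in +y and 4 mm in +z of the tool. I correct for this and grasp.

Call:
apply_moves --series '[{"jaw": -1,"linear": [0.03,0.007,0.005],"roll": 0},{"jaw": -1,"linear": [0.11,0.007,0.005],"roll": 0},{"jaw": -1,"linear": [0.18,0.007,0.005],"roll": 0},{"jaw": -1,"linear": [0.222,0.007,0.005],"roll": 0},{"jaw": -1,"linear": [0.222,0.007,0.005],"roll": 0},{"jaw": -1,"linear": [0.222,0.007,0.005],"roll": 0},{"jaw": 1,"linear": [0.222,0.007,0.005],"roll": 0},{"jaw": 1,"linear": [0.222,0.007,0.005],"roll": 0},{"jaw": 1,"linear": [0.222,0.007,0.005],"roll": 0},{"jaw": 1,"linear": [0.222,0.007,0.005],"roll": 0},{"jaw": 1,"linear": [0.222,0.007,0.005],"roll": 0},{"jaw": 1,"linear": [0.222,0.007,0.005],"roll": 0},{"jaw": 1,"linear": [0.222,0.007,0.005],"roll": 0},{"jaw": 1,"linear": [0.222,0.007,0.005],"roll": 0}]' --force 15

```text
t: 10.92
tool_pos: [0.455, -0.368, 0.0226]
orientation: [1.342, 1.119, -1.339]
force: [0.8, -0.4, 0.7]
opening: 0.0333
```

Run:
```python
from h import *
go((.453,-.052,.14),(.453,-.052,.0265))
```

```text
t 10.93 tcp [ 0.455  -0.368   0.0226] yaw -10.28 open 0.03331481779336602
(0.453, -0.052, 0.14) [-0.195 -0.097 -0.518]
(0.453, -0.052, 0.0265) [-0.006 -0.097 -0.518]
```

Call:
apply_moves --series '[{"jaw": 1,"linear": [-0.08,0,0],"roll": 0},{"jaw": 1,"linear": [-0.16,0,0],"roll": 0},{"jaw": 1,"linear": [-0.195,-0.01,-0.05],"roll": 0},{"jaw": 1,"linear": [-0.195,-0.027,-0.14],"roll": 0},{"jaw": 1,"linear": [-0.195,-0.045,-0.24],"roll": 0},{"jaw": 1,"linear": [-0.195,-0.063,-0.34],"roll": 0},{"jaw": 1,"linear": [-0.195,-0.082,-0.44],"roll": 0},{"jaw": 1,"linear": [-0.195,-0.096,-0.519],"roll": 0},{"jaw": 1,"linear": [-0.195,-0.096,-0.519],"roll": 0},{"jaw": 1,"linear": [-0.195,-0.096,-0.519],"roll": 0},{"jaw": 1,"linear": [-0.12,-0.096,-0.519],"roll": 0},{"jaw": 1,"linear": [-0.05,-0.096,-0.519],"roll": 0},{"jaw": 1,"linear": [-0.02,-0.096,-0.519],"roll": 0},{"jaw": 1,"linear": [-0.01,-0.096,-0.519],"roll": 0},{"jaw": 1,"linear": [-0.007,-0.096,-0.519],"roll": 0},{"jaw": 1,"linear": [-0.006,-0.096,-0.519],"roll": 0},{"jaw": 1,"linear": [-0.006,-0.096,-0.519],"roll": 0}]'

```text
t: 13.05
tool_pos: [0.4547, -0.0516, 0.0275]
orientation: [1.342, 1.117, -1.337]
force: [0.4, 0.2, -0.2]
opening: 0.0335
```

Run:
```python
from h import *
go((.454,-.051,.0258))
```

```text
t 13.05 tcp [ 0.4547 -0.0516  0.0275] yaw -10.28 open 0.03347437692787486
(0.454, -0.051, 0.0258) [ 0.003 -0.001 -0.001]
```

Call:
apply_moves --series '[{"jaw": 1,"linear": [0.003,0,0],"roll": 0},{"jaw": 1,"linear": [0.003,0,0],"roll": 0},{"jaw": -0.4,"linear": [0.003,0,0],"roll": 0},{"jaw": -0.4,"linear": [0.003,0,0],"roll": 0},{"jaw": -0.4,"linear": [0.003,0,0],"roll": 0},{"jaw": -0.4,"linear": [0.003,0,0],"roll": 0},{"jaw": -0.4,"linear": [-0.04,0,0],"roll": 0},{"jaw": -0.5,"linear": [-0.12,0,0],"roll": 0},{"jaw": -0.8,"linear": [-0.23,0,0],"roll": 0},{"jaw": -1,"linear": [-0.23,0,0],"roll": 0},{"jaw": -1,"linear": [-0.23,0,0],"roll": 0}]'

```text
t: 14.42
tool_pos: [0.4545, -0.0517, 0.1656]
orientation: [1.343, 1.117, -1.337]
force: [-0.8, 0.1, -0.2]
opening: 0.0918
```

Run:
```python
from h import *
go((.622,-.128,.165))
k=read_camera("scene")
print("pink bases",ray(k,[(160+a/3,130+b/3) for a,b in [(197,158),(245,120),(100,168),(165,155)]],0).round(3).tolist())
im=k["pixels"];cv2.imwrite("pics/s1.png",cv2.resize(im[100:330,160:420],None,fx=2.5,fy=2.5,interpolation=cv2.INTER_CUBIC))
```

```text
t 14.43 tcp [ 0.4545 -0.0517  0.1656] yaw -10.28 open 0.09180891344650617
(0.622, -0.128, 0.165) [0.002 0.297 0.075]
pink bases [[0.767, -0.092, 0.0], [0.781, -0.175, 0.0], [0.824, -0.023, 0.0], [0.794, -0.077, 0.0]]
```

View pics/s1.png

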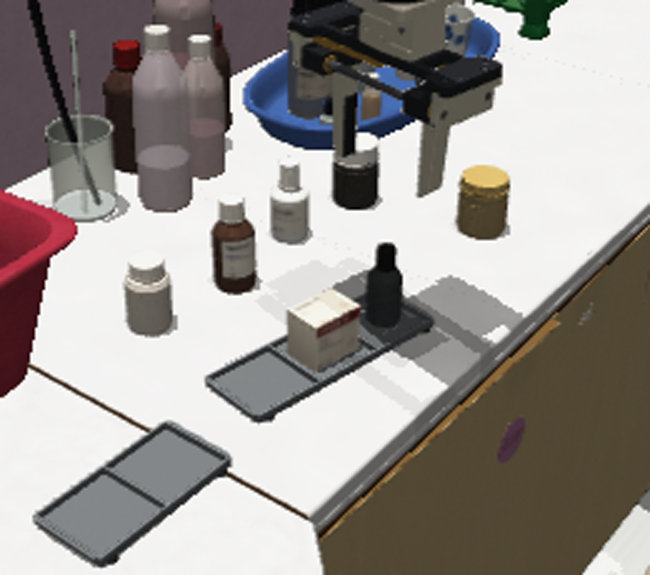

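Carton and slim bottle stand upright in the long tray, and the pink bottles (nearest about x=0.77) are clear of the gripper body at the dropper. On to the dropper.

Call:
apply_moves --series '[{"jaw": -1,"linear": [0,0.09,0.023],"roll": 0},{"jaw": -1,"linear": [0,0.18,0.046],"roll": 0},{"jaw": -1,"linear": [0,0.27,0.068],"roll": 0},{"jaw": -1,"linear": [0,0.297,0.075],"roll": 0},{"jaw": -1,"linear": [0,0.297,0.075],"roll": 0},{"jaw": -1,"linear": [0,0.297,0.075],"roll": 0}]'

```text
t: 15.22
tool_pos: [0.6196, -0.127, 0.163]
orientation: [1.341, 1.121, -1.34]
force: [0.4, 1.4, -0.0]
opening: 0.0928
```

Run:
```python
from h import *
go((.622,-.128,.023))
c=read_camera("wrist");s=read_state();cv2.imwrite("pics/w5.png",c["pixels"]);np.savez("w5.npz",pos=s["tool_pos"],ori=s["orientation"],T=c["tool_from_camera"],K=c["intrinsics"])
```

```text
t 15.22 tcp [ 0.6196 -0.127   0.163 ] yaw -10.28 open 0.09281868126070195
(0.622, -0.128, 0.023) [0.233 0.005 0.001]
```

View pics/w5.png

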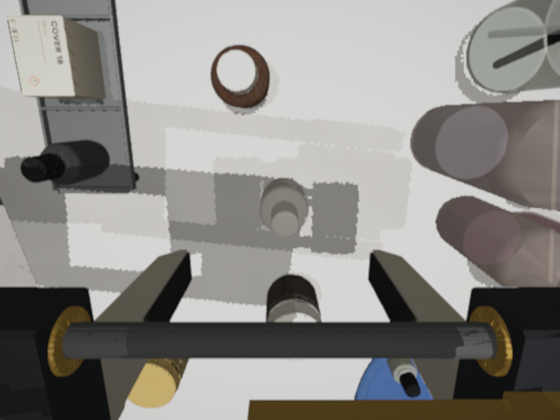

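Dropper cap at (286,222) is centred between the fingers within about 5 mm. Grasping it.

Call:
apply_moves --series '[{"jaw": -1,"linear": [0.03,0.008,-0.001],"roll": 0},{"jaw": -1,"linear": [0.11,0.008,-0.001],"roll": 0},{"jaw": -1,"linear": [0.19,0.008,-0.001],"roll": 0},{"jaw": -1,"linear": [0.233,0.008,-0.001],"roll": 0},{"jaw": -1,"linear": [0.233,0.008,-0.001],"roll": 0},{"jaw": -1,"linear": [0.233,0.008,-0.001],"roll": 0},{"jaw": 1,"linear": [0.233,0.008,-0.001],"roll": 0},{"jaw": 1,"linear": [0.233,0.008,-0.001],"roll": 0},{"jaw": 1,"linear": [0.233,0.008,-0.001],"roll": 0},{"jaw": 1,"linear": [0.233,0.008,-0.001],"roll": 0},{"jaw": 1,"linear": [0.233,0.008,-0.001],"roll": 0},{"jaw": 1,"linear": [0.233,0.008,-0.001],"roll": 0},{"jaw": 1,"linear": [0.233,0.008,-0.001],"roll": 0}]' --force 12

```text
t: 16.9
tool_pos: [0.6245, -0.1271, 0.0237]
orientation: [1.341, 1.121, -1.34]
force: [-0.2, 0.1, 0.4]
opening: 0.0401
```

Run:
```python
from h import *
z=read_state()["tool_pos"][2]
go((.480,.093,.16),(.480,.093,z+.004))
```

```text
t 16.9 tcp [ 0.6245 -0.1271  0.0237] yaw -10.27 open 0.04006039403821718
(0.48, 0.093, 0.16) [-0.226 -0.303 -0.318]
(0.48, 0.093, np.float64(0.027734839454925986)) [-0.006 -0.302 -0.318]
```

Call:
apply_moves --series '[{"jaw": 1,"linear": [-0.08,0,0],"roll": 0},{"jaw": 1,"linear": [-0.16,0,0],"roll": 0},{"jaw": 1,"linear": [-0.226,0,0],"roll": 0},{"jaw": 1,"linear": [-0.226,-0.06,-0.06],"roll": 0},{"jaw": 1,"linear": [-0.226,-0.12,-0.125],"roll": 0},{"jaw": 1,"linear": [-0.226,-0.18,-0.19],"roll": 0},{"jaw": 1,"linear": [-0.226,-0.24,-0.25],"roll": 0},{"jaw": 1,"linear": [-0.226,-0.302,-0.318],"roll": 0},{"jaw": 1,"linear": [-0.226,-0.302,-0.318],"roll": 0},{"jaw": 1,"linear": [-0.226,-0.302,-0.318],"roll": 0},{"jaw": 1,"linear": [-0.15,-0.302,-0.318],"roll": 0},{"jaw": 1,"linear": [-0.07,-0.302,-0.318],"roll": 0},{"jaw": 1,"linear": [-0.03,-0.302,-0.318],"roll": 0},{"jaw": 1,"linear": [-0.012,-0.302,-0.318],"roll": 0},{"jaw": 1,"linear": [-0.007,-0.302,-0.318],"roll": 0},{"jaw": 1,"linear": [-0.006,-0.302,-0.318],"roll": 0},{"jaw": 1,"linear": [-0.006,-0.302,-0.318],"roll": 0}]'

```text
t: 19.02
tool_pos: [0.4813, 0.093, 0.0289]
orientation: [1.342, 1.119, -1.338]
force: [-0.3, 0.9, 0.2]
opening: 0.0406
```

Run:
```python
from h import *
go((.480,.093,.0269),(.480,.093,.165),(.609,-.231,.165))
```

```text
t 19.02 tcp [0.4813 0.093  0.0289] yaw -10.27 open 0.040579488591555114
(0.48, 0.093, 0.0269) [ 0.003 -0.002  0.   ]
(0.48, 0.093, 0.165) [-0.227 -0.002 -0.   ]
(0.609, -0.231, 0.165) [-0.227  0.306  0.493]
```

Call:
apply_moves --series '[{"jaw": 1,"linear": [0.003,0,0],"roll": 0},{"jaw": 1,"linear": [0.003,0,0],"roll": 0},{"jaw": -0.4,"linear": [0.003,0,0],"roll": 0},{"jaw": -0.4,"linear": [0.003,0,0],"roll": 0},{"jaw": -0.4,"linear": [0.003,0,0],"roll": 0},{"jaw": -0.4,"linear": [0.003,0,0],"roll": 0},{"jaw": -0.4,"linear": [-0.04,0,0],"roll": 0},{"jaw": -0.5,"linear": [-0.12,0,0],"roll": 0},{"jaw": -0.8,"linear": [-0.227,0,0],"roll": 0},{"jaw": -1,"linear": [-0.227,0,0],"roll": 0},{"jaw": -1,"linear": [-0.227,0.05,0.08],"roll": 0},{"jaw": -1,"linear": [-0.227,0.1,0.16],"roll": 0},{"jaw": -1,"linear": [-0.227,0.15,0.24],"roll": 0},{"jaw": -1,"linear": [-0.227,0.2,0.32],"roll": 0},{"jaw": -1,"linear": [-0.227,0.25,0.4],"roll": 0},{"jaw": -1,"linear": [-0.227,0.306,0.493],"roll": 0},{"jaw": -1,"linear": [-0.227,0.306,0.493],"roll": 0},{"jaw": -1,"linear": [-0.227,0.306,0.493],"roll": 0}]'

```text
t: 21.28
tool_pos: [0.6083, -0.2307, 0.1633]
orientation: [1.343, 1.121, -1.339]
force: [0.1, 1.0, 0.1]
opening: 0.0931
```

Run:
```python
from h import *
go((.609,-.231,.022))
c=read_camera("wrist");s=read_state();cv2.imwrite("pics/w6.png",c["pixels"])
```

```text
t 21.27 tcp [ 0.6083 -0.2307  0.1633] yaw -10.32 open 0.09307613911424718
(0.609, -0.231, 0.022) [0.235 0.001 0.001]
```

View pics/w6.png

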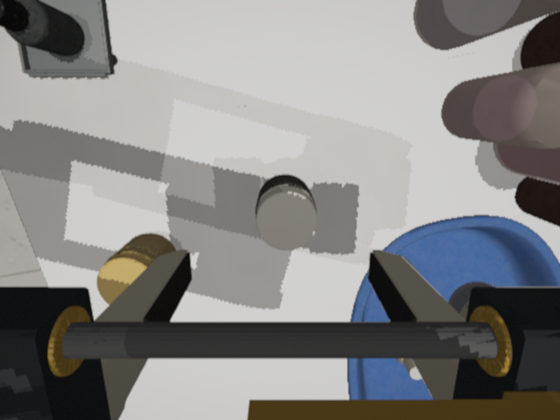

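Jar lid centre at (287,217) is within 6 mm of the jaw centre, and the blue tray's rim is clear of the fingers. Grasping it.

Call:
apply_moves --series '[{"jaw": -1,"linear": [0.03,0.006,-0.001],"roll": 0},{"jaw": -1,"linear": [0.11,0.006,-0.001],"roll": 0},{"jaw": -1,"linear": [0.19,0.006,-0.001],"roll": 0},{"jaw": -1,"linear": [0.24,0.006,-0.001],"roll": 0},{"jaw": -1,"linear": [0.24,0.006,-0.001],"roll": 0},{"jaw": -1,"linear": [0.24,0.006,-0.001],"roll": 0},{"jaw": 1,"linear": [0.24,0.006,-0.001],"roll": 0},{"jaw": 1,"linear": [0.24,0.006,-0.001],"roll": 0},{"jaw": 1,"linear": [0.24,0.006,-0.001],"roll": 0},{"jaw": 1,"linear": [0.24,0.006,-0.001],"roll": 0},{"jaw": 1,"linear": [0.24,0.006,-0.001],"roll": 0},{"jaw": 1,"linear": [0.24,0.006,-0.001],"roll": 0},{"jaw": 1,"linear": [0.24,0.006,-0.001],"roll": 0}]' --force 18

```text
t: 22.95
tool_pos: [0.6122, -0.2297, 0.02]
orientation: [1.342, 1.121, -1.338]
force: [-0.8, 0.8, 2.5]
opening: 0.0505
```

Run:
```python
from h import *
z=read_state()["tool_pos"][2]
go((.609,-.231,.16),(.5,-.02,.165),(.471,.226,.165),(.471,.299,.165),(.471,.299,z+.004))
```

```text
t 22.95 tcp [ 0.6122 -0.2297  0.02  ] yaw -10.25 open 0.050532466549602355
(0.609, -0.231, 0.16) [-0.233 -0.005  0.002]
(0.5, -0.02, 0.165) [-0.241 -0.246 -0.311]
(0.471, 0.226, 0.165) [-0.24  -0.367 -0.706]
(0.471, 0.299, 0.165) [-0.239 -0.388 -0.826]
(0.471, 0.299, np.float64(0.023953611796595324)) [-0.004 -0.388 -0.825]
```

Call:
apply_moves --series '[{"jaw": 1,"linear": [-0.08,0,0],"roll": 0},{"jaw": 1,"linear": [-0.16,0,0],"roll": 0},{"jaw": 1,"linear": [-0.24,0,0],"roll": 0},{"jaw": 1,"linear": [-0.24,-0.06,-0.07],"roll": 0},{"jaw": 1,"linear": [-0.24,-0.12,-0.14],"roll": 0},{"jaw": 1,"linear": [-0.24,-0.18,-0.22],"roll": 0},{"jaw": 1,"linear": [-0.24,-0.245,-0.3],"roll": 0},{"jaw": 1,"linear": [-0.24,-0.28,-0.39],"roll": 0},{"jaw": 1,"linear": [-0.24,-0.31,-0.48],"roll": 0},{"jaw": 1,"linear": [-0.24,-0.34,-0.57],"roll": 0},{"jaw": 1,"linear": [-0.24,-0.36,-0.66],"roll": 0},{"jaw": 1,"linear": [-0.24,-0.375,-0.75],"roll": 0},{"jaw": 1,"linear": [-0.24,-0.388,-0.826],"roll": 0},{"jaw": 1,"linear": [-0.24,-0.388,-0.826],"roll": 0},{"jaw": 1,"linear": [-0.24,-0.388,-0.826],"roll": 0},{"jaw": 1,"linear": [-0.16,-0.388,-0.826],"roll": 0},{"jaw": 1,"linear": [-0.09,-0.388,-0.826],"roll": 0},{"jaw": 1,"linear": [-0.06,-0.388,-0.826],"roll": 0},{"jaw": 1,"linear": [-0.06,-0.388,-0.826],"roll": 0}]'

```text
t: 25.32
tool_pos: [0.4707, 0.2981, 0.0564]
orientation: [1.341, 1.121, -1.341]
force: [-0.3, -0.5, -1.3]
opening: 0.051
```

Run:
```python
from h import *
go((.471,.299,.024),(.471,.299,.0228))
c=read_camera("top");cv2.imwrite("pics/t2.png",cv2.convertScaleAbs(cv2.resize(c["pixels"][155:275,145:455],None,fx=2.58,fy=2.58,interpolation=cv2.INTER_CUBIC),alpha=1.5))
```

```text
t 25.32 tcp [0.4707 0.2981 0.0564] yaw -10.32 open 0.050977426061210675
(0.471, 0.299, 0.024) [ 0.054  0.    -0.002]
(0.471, 0.299, 0.0228) [ 0.056  0.    -0.002]
```

View pics/t2.png

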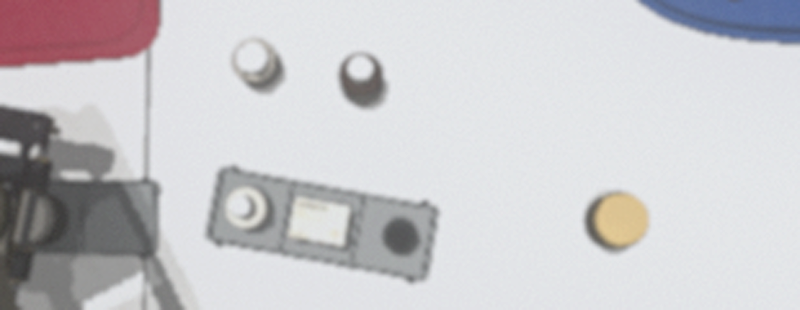

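The long tray is filled and the drab jar and brown bottle have not moved. The jar hangs over the far bay of the short tray. I lower and release it.

Call:
apply_moves --series '[{"jaw": 1,"linear": [0.025,0,-0.002],"roll": 0},{"jaw": 1,"linear": [0.042,0,-0.002],"roll": 0},{"jaw": 1,"linear": [0.051,0,-0.002],"roll": 0},{"jaw": 1,"linear": [0.054,0,-0.002],"roll": 0},{"jaw": 1,"linear": [0.056,0,-0.002],"roll": 0},{"jaw": 1,"linear": [0.056,0,-0.002],"roll": 0},{"jaw": 1,"linear": [0.056,0,-0.002],"roll": 0},{"jaw": -0.5,"linear": [0.056,0,-0.002],"roll": 0},{"jaw": -0.5,"linear": [0.056,0,-0.002],"roll": 0},{"jaw": -0.5,"linear": [0.056,0,-0.002],"roll": 0},{"jaw": -0.5,"linear": [0.056,0,-0.002],"roll": 0},{"jaw": -0.5,"linear": [0.02,0,-0.002],"roll": 0},{"jaw": -0.6,"linear": [-0.06,0,-0.002],"roll": 0},{"jaw": -0.8,"linear": [-0.14,0,-0.002],"roll": 0},{"jaw": -1,"linear": [-0.18,0,-0.002],"roll": 0},{"jaw": -1,"linear": [-0.18,0,-0.002],"roll": 0}]'

```text
t: 27.38
tool_pos: [0.4735, 0.3006, 0.1687]
orientation: [1.347, 1.119, -1.334]
force: [0.3, 0.1, -0.6]
opening: 0.0923
```

Run:
```python
from h import *
go((.623,.083,.165))
k=read_camera("scene");c=read_camera("wrist")
a=cv2.resize(k["pixels"][90:330,60:400],(560,395));b=cv2.resize(c["pixels"],(240,180))
v=np.zeros((395,800,3),np.uint8);v[:,:560]=a;v[:180,560:]=b;cv2.imwrite("pics/s3.png",v)
```

```text
t 27.38 tcp [0.4735 0.3006 0.1687] yaw -10.3 open 0.09230104725484592
(0.623, 0.083, 0.165) [0.006 0.31  0.312]
```

View pics/s3.png

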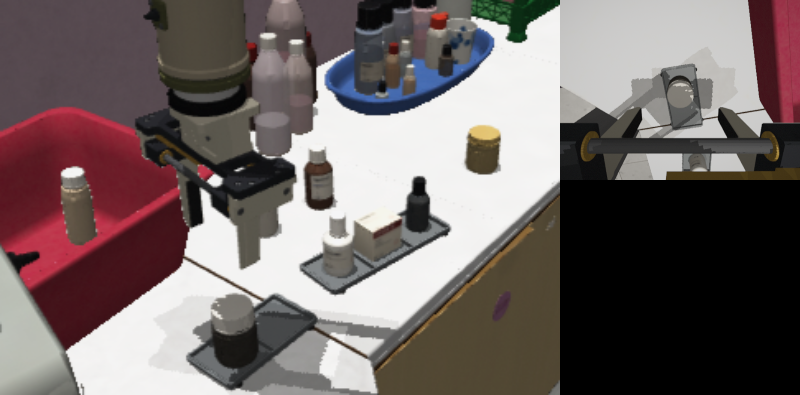

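The jar stands in the far bay. I go round the red bin to the squat bottle.

Call:
apply_moves --series '[{"jaw": -1,"linear": [0.003,0.02,0.09],"roll": 0},{"jaw": -1,"linear": [0.003,0.04,0.18],"roll": 0},{"jaw": -1,"linear": [0.003,0.06,0.27],"roll": 0},{"jaw": -1,"linear": [0.003,0.1,0.34],"roll": 0},{"jaw": -1,"linear": [0.003,0.19,0.335],"roll": 0},{"jaw": -1,"linear": [0.003,0.27,0.32],"roll": 0},{"jaw": -1,"linear": [0.003,0.31,0.312],"roll": 0},{"jaw": -1,"linear": [0.003,0.31,0.312],"roll": 0},{"jaw": -1,"linear": [0.003,0.31,0.312],"roll": 0}]'

```text
t: 28.6
tool_pos: [0.6194, 0.0822, 0.1607]
orientation: [1.34, 1.123, -1.342]
force: [-0.1, 0.6, 0.7]
opening: 0.0933
```

Run:
```python
from h import *
go((.623,.083,.022))
c=read_camera("wrist");cv2.imwrite("pics/w7.png",c["pixels"])
```

```text
t 28.6 tcp [0.6194 0.0822 0.1607] yaw -10.29 open 0.093331446161771
(0.623, 0.083, 0.022) [ 0.231  0.007 -0.002]
```

View pics/w7.png

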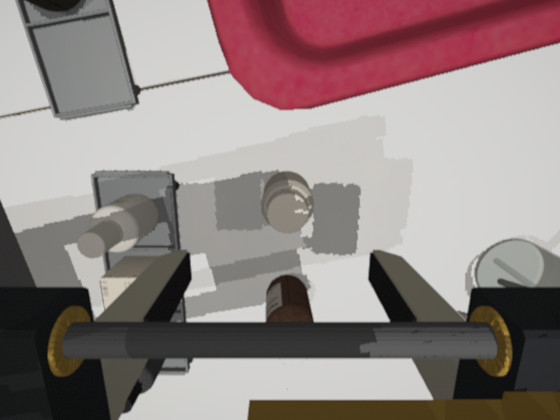

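Squat cap at (288,212): about 5 mm in +y and 4 mm in −z. Grasping it, with the bin and long tray clear.

Call:
apply_moves --series '[{"jaw": -1,"linear": [0.03,0.009,-0.006],"roll": 0},{"jaw": -1,"linear": [0.11,0.009,-0.006],"roll": 0},{"jaw": -1,"linear": [0.19,0.009,-0.006],"roll": 0},{"jaw": -1,"linear": [0.231,0.009,-0.006],"roll": 0},{"jaw": -1,"linear": [0.231,0.009,-0.006],"roll": 0},{"jaw": -1,"linear": [0.231,0.009,-0.006],"roll": 0},{"jaw": 1,"linear": [0.231,0.009,-0.006],"roll": 0},{"jaw": 1,"linear": [0.231,0.009,-0.006],"roll": 0},{"jaw": 1,"linear": [0.231,0.009,-0.006],"roll": 0},{"jaw": 1,"linear": [0.231,0.009,-0.006],"roll": 0},{"jaw": 1,"linear": [0.231,0.009,-0.006],"roll": 0},{"jaw": 1,"linear": [0.231,0.009,-0.006],"roll": 0},{"jaw": 1,"linear": [0.231,0.009,-0.006],"roll": 0}]' --force 15

```text
t: 30.28
tool_pos: [0.6252, 0.0851, 0.0228]
orientation: [1.341, 1.122, -1.341]
force: [0.3, -0.5, 0.4]
opening: 0.0433
```

Run:
```python
from h import *
z=read_state()["tool_pos"][2]
go((.62,.083,.17),(.47,.10,.17),(.470,.2255,.17),(.470,.2255,z+.0038))
```

```text
t 30.27 tcp [0.6252 0.0851 0.0228] yaw -10.29 open 0.04333995576561905
(0.62, 0.083, 0.17) [-0.245 -0.009  0.005]
(0.47, 0.1, 0.17) [-0.245 -0.26   0.021]
(0.47, 0.2255, 0.17) [-0.244 -0.297 -0.184]
(0.47, 0.2255, np.float64(0.026575162275081332)) [-0.005 -0.296 -0.184]
```

Call:
apply_moves --series '[{"jaw": 1,"linear": [-0.08,0,0],"roll": 0},{"jaw": 1,"linear": [-0.16,0,0],"roll": 0},{"jaw": 1,"linear": [-0.245,0,0],"roll": 0},{"jaw": 1,"linear": [-0.245,-0.07,0.005],"roll": 0},{"jaw": 1,"linear": [-0.245,-0.14,0.01],"roll": 0},{"jaw": 1,"linear": [-0.245,-0.21,0.01],"roll": 0},{"jaw": 1,"linear": [-0.245,-0.26,0],"roll": 0},{"jaw": 1,"linear": [-0.245,-0.28,-0.08],"roll": 0},{"jaw": 1,"linear": [-0.245,-0.296,-0.16],"roll": 0},{"jaw": 1,"linear": [-0.245,-0.297,-0.184],"roll": 0},{"jaw": 1,"linear": [-0.245,-0.297,-0.184],"roll": 0},{"jaw": 1,"linear": [-0.245,-0.297,-0.184],"roll": 0},{"jaw": 1,"linear": [-0.16,-0.296,-0.184],"roll": 0},{"jaw": 1,"linear": [-0.08,-0.296,-0.184],"roll": 0},{"jaw": 1,"linear": [-0.03,-0.296,-0.184],"roll": 0},{"jaw": 1,"linear": [-0.012,-0.296,-0.184],"roll": 0},{"jaw": 1,"linear": [-0.007,-0.296,-0.184],"roll": 0},{"jaw": 1,"linear": [-0.005,-0.296,-0.184],"roll": 0},{"jaw": 1,"linear": [-0.005,-0.296,-0.184],"roll": 0}]'

```text
t: 32.65
tool_pos: [0.4712, 0.2258, 0.0279]
orientation: [1.342, 1.122, -1.339]
force: [0.1, -0.4, -0.2]
opening: 0.0433
```

Run:
```python
from h import *
go((.470,.2255,.0260))
```

```text
t 32.65 tcp [0.4712 0.2258 0.0279] yaw -10.29 open 0.04326037895120344
(0.47, 0.2255, 0.026) [ 0.003 -0.002  0.001]
```

Call:
apply_moves --series '[{"jaw": 1,"linear": [0.003,0,0],"roll": 0},{"jaw": 1,"linear": [0.003,0,0],"roll": 0},{"jaw": -0.4,"linear": [0.003,0,0],"roll": 0},{"jaw": -0.4,"linear": [0.003,0,0],"roll": 0},{"jaw": -0.4,"linear": [0.003,0,0],"roll": 0},{"jaw": -0.4,"linear": [0.003,0,0],"roll": 0},{"jaw": -0.4,"linear": [-0.04,0,0],"roll": 0},{"jaw": -0.5,"linear": [-0.12,0,0],"roll": 0},{"jaw": -0.8,"linear": [-0.22,0,0],"roll": 0},{"jaw": -1,"linear": [-0.3,0,0],"roll": 0},{"jaw": -1,"linear": [-0.35,0,0.1],"roll": 0},{"jaw": -1,"linear": [-0.35,0,0.2],"roll": 0},{"jaw": -1,"linear": [-0.35,0,0.3],"roll": 0},{"jaw": -1,"linear": [-0.35,0,0.4],"roll": 0},{"jaw": -1,"linear": [-0.35,0,0.5],"roll": 0},{"jaw": -1,"linear": [-0.35,0,0.6],"roll": 0},{"jaw": -1,"linear": [-0.35,0,0.7],"roll": 0},{"jaw": -1,"linear": [-0.35,0,0.8],"roll": 0},{"jaw": -1,"linear": [-0.35,0,0.8],"roll": 0},{"jaw": -1,"linear": [-0.35,0,0.8],"roll": 0}]'

```text
t: 35.15
tool_pos: [0.3854, -0.2469, 0.2363]
orientation: [1.344, 1.122, -1.34]
force: [-0.5, 0.6, 0.3]
opening: 0.0925
```

Run:
```python
from h import *
go()
k=read_camera("scene");c=read_camera("top")
v=np.zeros((600,800,3),np.uint8);v[:290,:]=cv2.resize(cv2.convertScaleAbs(c["pixels"],alpha=1.5)[160:276,140:460],(800,290),interpolation=cv2.INTER_CUBIC)
v[290:,:449]=cv2.resize(k["pixels"][120:350,120:453],(449,310),interpolation=cv2.INTER_CUBIC);cv2.imwrite("pics/f.png",v)
```

```text
t 35.15 tcp [ 0.3854 -0.2469  0.2363] yaw -10.36 open 0.0924790600869459
```

View pics/f.png

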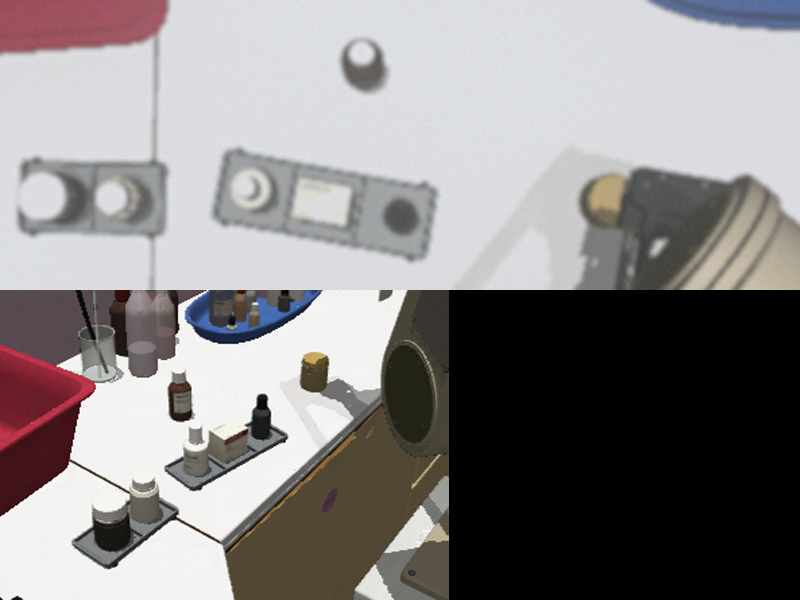

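All five kit items stand upright in their bays. Drab jar and brown bottle are in place, and the arm is clear. I do a numeric check, then hand in.

Run:
```python
from h import *
c=read_camera("top");f=lambda a,b,h:ray(c,(140+a/2.5,160+b/2.5),h)[0,:2].round(3)
for n,a,b,h,t in [("jar",46,196,.078,(.4705,.2985)),("squat",115,196,.078,(.4695,.2255)),("dropper",250,187,.093,(.480,.092)),("carton",322,202,.053,(.467,.021)),("slim",401,216,.085,(.454,-.051)),("brown",362,53,.098,(.605,-.022))]: print(n,f(a,b,h),"bay/start",t)
close_job()
```

```text
jar [0.472 0.288] bay/start (0.4705, 0.2985)
squat [0.472 0.22 ] bay/start (0.4695, 0.2255)
dropper [0.48  0.084] bay/start (0.48, 0.092)
carton [0.466 0.017] bay/start (0.467, 0.021)
slim [ 0.452 -0.062] bay/start (0.454, -0.051)
brown [ 0.61  -0.024] bay/start (0.605, -0.022)
the job is handed in; nothing more can be done
```

I made up both kits and handed the job in at about 35 s of the 118 s allowed. `close_job` gives no verdict, so I don't have a pass or fail.

**Staining kit (long tray):** the carton is in the middle bay, square to the tray within a degree or two. The dropper bottle is in the +y end bay and the slim bottle in the −y end bay.

**Sampling kit (short tray):** the wide jar is in the +y bay and the squat bottle in the −y bay.

**Last checks:**
- **Pictures:** the final top and scene views show all five upright in their bays. Nothing touches the robot.
- **Positions:** the top camera puts each item within about 11 mm of its bay centre, against the 20 mm allowed. The wide jar and slim bottle are the largest at about 10–11 mm.
- **Disagreement:** most of that offset is in −y. Early on, the wrist and scene views put things up to about 12 mm further in +y than the top view, and I set the bay centres between them. The real offsets are therefore probably smaller.
- **Drab jar and brown bottle:** the brown bottle measured within about 5 mm of its start position, and the drab jar looked unmoved in the pictures (I did not measure it at the end).
- **Not measured:** I did not measure tilt or the height of each base above the bay floor. I judged them from the pictures and from releasing each item within about 1 mm of the floor.

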